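# Read a groove's depth with a sprung probe gauge

### The job

Check the depth of the groove in the dark steel block with the blue depth gauge: set the gauge upright on the middle of that block so that its sprung probe goes into the groove, and push it down firmly for a second until its base sits flat on the block. Then let go and leave the gauge standing there with its probe on the bottom of the groove, showing the depth.

Things in the scene. Friction and masses are not known exactly. Their poses are not given: they have to be found in the camera images.
- gauge: Depth gauge, 0.36 kg, upright on the bench: round steel base 60 mm wide, 14 mm thick; on it an upright round barrel 24 mm wide (blue, dark rings) up to 73 mm height. Grip the barrel from above 55 mm over the underside, any yaw. A red 5 mm rod stands out of the barrel's top by up to 19 mm (to 92 mm over the underside). Origin: centre of the base's underside, z up the barrel.
- gauge_probe (a joint): How far the gauge's 5 mm probe, on its axis, stands out below the base, in m: 0 flush (on a flat surface), 0.022 fully out (in the air). A soft spring drives it out (under 2 N, less than the gauge's weight); the red rod at the top sinks as the probe comes out. With the base flat over a groove it reads the groove's depth.
- steel_block: Dark steel block 90 x 90 x 40 mm, the one to measure: groove 26 mm wide, 16 mm deep, bright floor. The groove runs right through along the block's x axis, midway across y, open at top and ends. Origin: centre of the underside; top at z = 40 mm. Fixed to the bench. The probe meets the groove's bottom 6 mm before the base lands; a push of 10 to 20 N is right.
- brass_block: Yellow brass block 90 x 90 x 40 mm with one narrower, shallower groove 14 mm wide and 8 mm deep: not the one wanted. The groove runs right through along the block's x axis, midway across y, open at top and ends. Origin: centre of the underside; top at z = 40 mm. Fixed to the bench.
Mind the look-alikes: they are no part of the job. What is shaped like the gauge but green is not meant.

How it is judged:
On the way:
1. the gauge is pushed down with more than 6 N for 0.3 s, its base flat on the steel block and its probe on the bottom of the groove (z of gauge in the frame of steel_block between 0.038 and 0.042 m and y of gauge in the frame of steel_block between -0.0105 and 0.0105 m and x of gauge in the frame of steel_block between -0.022 and 0.022 m and angle between gauge's own z axis and vertical below 0.08 rad and value of joint gauge_probe between 0.014 and 0.018 m and contact force between gauge and steel_block above 6 N), for 0.3 s.
At the end, for the whole second after the job is handed in: The gauge stands at rest, let go, base flat on the steel block (height within 2 mm, tilt under 0.08 rad), its axis within 10.5 mm of the groove's middle line and 22 mm of the middle along the groove, its probe standing out 16 mm (14 to 18) (z of gauge in the frame of steel_block between 0.038 and 0.042 m and y of gauge in the frame of steel_block between -0.0105 and 0.0105 m and x of gauge in the frame of steel_block between -0.022 and 0.022 m and angle between gauge's own z axis and vertical below 0.08 rad and value of joint gauge_probe between 0.014 and 0.018 m and linear speed of gauge below 0.02 m/s); the robot touches nothing.
It fails at once if the gauge is tipped over (more than 0.7 rad) (angle between gauge's own z axis and vertical above 0.7 rad).
It also fails if it takes over 35 s, if anything falls off the work surface, if the arm or the gripper's body presses on something with over 40 N, if the wrist force passes 120 N, or if a joint passes its speed limit or range.

### The arm

A 7-joint arm with a two-finger parallel gripper is mounted at the origin on a cart in front of the work surface, level with it; the furniture and walls round the work are solid. World frame = base frame: x ahead of the robot, y to its left, z up, the work surface at z = 0. Lengths are in m, angles in rad, forces in N, time in s.
With the tool pointing down it reaches from about 0.425 to 0.875 m from the base axis. Payload 9.9 kg.
Tool frame: the origin (TCP) lies at the very end of the fingers, on their centre line; the grasp point (between the pads) lies 19 mm behind it (bot.tcp_to_grasp is the z of the grasp point in the tool frame, in m); z points along the fingers, y is the line along which they close (so a half turn about z gives the same grasp; the last joint's range is limited). The gripper opens to 85 mm and grips with 20 to 120 N. Pads are 22 mm wide; open, the fingers measure 114 mm over their backs; the gripper's body (76 mm by 85 mm) begins 54 mm behind the grasp point. The pads swing forward as they close: fully open they stand 13 mm farther back than shut.
Start: joints at [-1.311, 0.576, 0.025, 1.437, -0.015, 1.129, -0.057], TCP at [0.228, 0.636, 0.231] pointing down, gripper open.
Joint ranges: [-2.76, 2.76], [-0.34, 2.15], [-1.52, 1.57], [0.19, 2.46], [-1.09, 4.23], [0.17, 1.99], [-2.82, 2.82]. Speed limits (rad/s): [2.22, 2.22, 3.01, 3.01, 3.14, 3.14, 3.14].

### API

Orientations are given as a unit quaternion [w, x, y, z].
In Python, from plant import bot, eyes gives the robot as it stands.
- The arm moves only by the tool send_rows, never from a script. Its argument "commands" is a list that holds one entry, the list of rows, each a list of 7 numbers: the shift along the tool's x, y, z in m, then the turn, a rotation vector about the tool's x, y, z in degrees, then the finger opening in m, from 0 to 0.0854. In form: [[[x, y, z, wx, wy, wz, fingers], ...]]. A call has 1 to 10 rows; each row is the pose to reach, as a shift and turn from the pose commanded when the call began, along the tool's axes at that moment; what a row does not reach only later rows make up. A row lasts 1/10 s, in which the tool goes at most 50 mm and 8.59 degrees, less where a joint would pass 70% of its speed; a pose out of reach is approached as far as the arm can. A call with a gripper value outside its range is refused whole. The fingers move at their own pace and stop on an object; "force" is the grip in N (left out, the last holds). Time passes only in rows, so rows that repeat a pose let the fingers close. It gives the time, the measured TCP pose, the force, the opening and the grip force at its end, in the units of the state.
- bot.state(): the state, without advancing time (a new reading comes with each control period).
- eyes.read_camera(name): name is "scene" or "top" or "wrist"; returns a dict with "color" (400x640x3 uint8, red, green, blue), "fx", "fy", "cx", "cy" (pixels), "view" (4x4, takes a point from world to camera coordinates). Camera axes: x right, y up, looking along -z (the intrinsics and any distortion apply to the point x, -y, -z); pixel columns grow to the right and rows downward; lengths in m; the calibration is good to about 2 mm. A picture is of the moment at which its call begins. There is no depth.
- bot.close_job(): hands the job in; it is judged then, once.
The state is a dict: "time": time; "joints": joint angles; "qvel": joint speeds; "tau": joint torques, N m; "position": TCP position; "tool_rot": TCP orientation; "contact_force": force on the tool from outside, world axes, zero at the start; "moment": the same for the moment, N m; "width": opening from 0.0 (shut) to 1.0 (fully open); "grasp_force": force on a finger pad.
Only numpy, scipy, OpenCV 4.12 (cv2) and the standard library are available. Lean on these libraries where they do the work, as an engineer would, in place of code of your own. Each camera call takes 0.05 s, during which the arm holds its last target. There are 200 camera calls.

## Working session

There is one attempt and no reset: what is moved stays moved. The work goes in short steps, Python scripts to look and compute and a tool call to move; the robot and the scene stay as the last step left them, time stands still between calls to the robot, and variables do not carry over. Pictures are saved under pics/ and viewed, at most 10 in all, crops included, and the job is handed in when it is done.

Besides the shell and the picture viewer there is one more tool, called after ">>>" as name(argument=value, ...) on one line, values as JSON. send_rows: Moves the arm, as the interface text tells. Its arguments: {"type":"object","properties":{"commands":{"type":"array","items":{"type":"array","items":{"type":"array","items":{"type":"number"}}}},"force":{"type":"number"}},"required":["commands"]}

```bash
mkdir -p pics; python3 - <<'E'
from plant import bot, eyes
import cv2,pickle
d={}
for n in ("scene","top"):
    d[n]=eyes.read_camera(n); cv2.imwrite(f"pics/{n}0.png",d[n]["color"][...,::-1])
    print(n,{k:v for k,v in d[n].items() if k!="color"})
pickle.dump(d,open("c.pkl","wb"))
print(bot.state(), bot.tcp_to_grasp)
E
```

```text
scene {'fx': 408.35093015917494, 'fy': 408.35093015917494, 'cx': 317.7937513582888, 'cy': 197.0113227824861, 'view': array([[ 0.70435262, -0.7096084 ,  0.01852865, -0.4996671 ],
       [ 0.46127465,  0.4773862 ,  0.74788243, -0.18715249],
       [-0.53954897, -0.51822615,  0.66357258, -0.67444124],
       [ 0.        ,  0.        ,  0.        ,  1.        ]])}
top {'fx': 433.1829615196316, 'fy': 433.1829615196316, 'cx': 317.37161413850913, 'cy': 197.97038458036587, 'view': array([[-0.02744179, -0.99916833, -0.03015942, -0.15022505],
       [ 0.99116692, -0.03111339,  0.12891898, -0.51516069],
       [-0.12975012, -0.02635525,  0.9911964 , -0.83051883],
       [ 0.        ,  0.        ,  0.        ,  1.        ]])}
{'time': 0.1, 'joints': array([-1.31077736,  0.5764529 ,  0.02483243,  1.43783494, -0.01500813,
        1.12896649, -0.05648652]), 'qvel': array([ 0.0003496 , -0.00174493,  0.00052013,  0.00042062, -0.0021456 ,
        0.00032231, -0.00044063]), 'tau': array([ 5.74190097e-03, -7.67306185e+01,  2.25799397e+00, -2.86604887e+01,
        1.58821227e-02,  8.66839575e-03, -1.50235485e-05]), 'position': array([0.22737968, 0.63512436, 0.2305214 ]), 'tool_rot': array([-9.66182745e-05,  1.71036924e-01,  9.85264343e-01, -7.32388819e-04]), 'contact_force': array([ 0.22452391,  1.14113825, -0.98741728]), 'moment': array([ 0.00286544,  0.01407261, -0.04729543]), 'grasp_force': 0.0, 'width': 1.0010105608469235} -0.0187
```

View pics/top0.png

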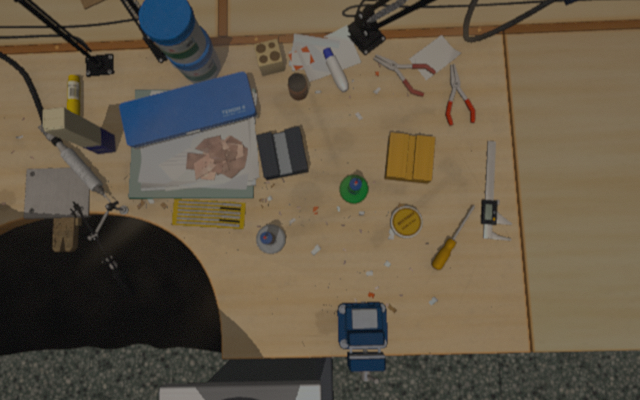

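View pics/scene0.png

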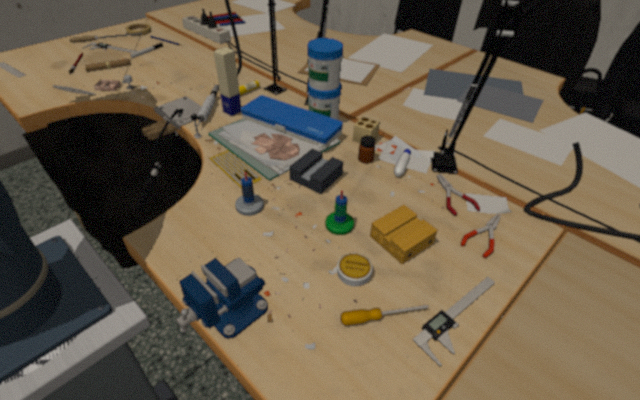

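Candidates for the gauge:
- Grey base with blue barrel at top (270,238) / scene (249,200). This one fits the description.
- Green look-alike at top (354,188) / scene (341,215).

Candidates for the block:
- Dark steel at top (283,152). This is the one to measure.
- Brass at top (410,157).

The blue vise at top (362,330) is neither. I'll check the choice in a close crop.

```bash
python3 - <<'E'
import cv2,pickle,numpy as np
d=pickle.load(open("c.pkl","rb"))
t=d["top"]["color"];s=d["scene"]["color"]
a=cv2.resize(t[120:260,245:385],None,fx=4,fy=4,interpolation=cv2.INTER_CUBIC)[:, :400]
b=cv2.resize(s[140:240,225:325],(400,400),interpolation=cv2.INTER_CUBIC)
c=np.zeros((560,800,3),np.uint8);c[:,:400]=a;c[:400,400:]=b
c=np.clip(c.astype(float)*1.6,0,255).astype(np.uint8)
cv2.imwrite("pics/crop.png",c[...,::-1])
E
```

```text
(no output)
```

View pics/crop.png

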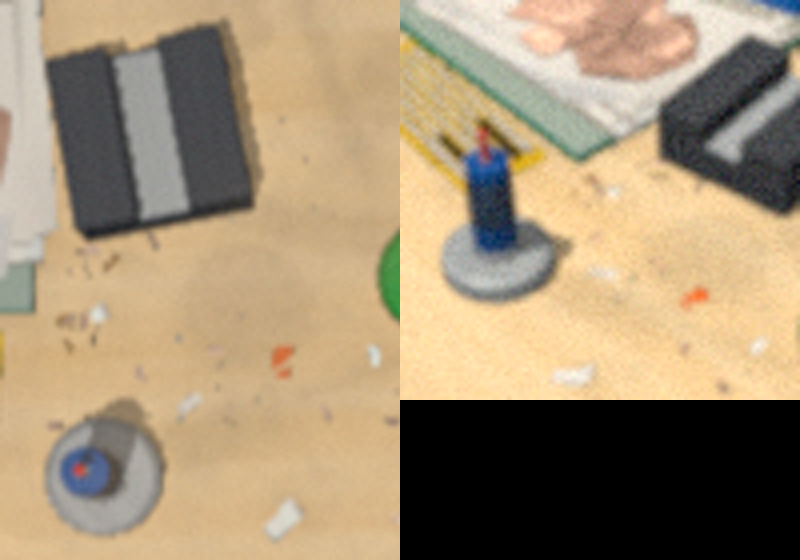

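The crop confirms it: the gauge has a steel base centred near top (271,239), a blue barrel and a red rod. The dark block has a wide bright groove at top (283,152), running up the picture and slightly tilted.

```bash
cat > h.py <<'E'
import numpy as np, pickle
from scipy.spatial.transform import Rotation as R
def ray(c,u,v,z):
    V=c["view"]; d=V[:3,:3].T@np.array([(u-c["cx"])/c["fx"],-(v-c["cy"])/c["fy"],-1])
    o=-V[:3,:3].T@V[:3,3]; return (o+d*(z-o[2])/d[2])[:2]
def proj(c,p):
    q=np.atleast_2d(p)@c["view"][:3,:3].T+c["view"][:3,3]
    return np.c_[c["cx"]+c["fx"]*q[:,0]/-q[:,2], c["cy"]-c["fy"]*q[:,1]/-q[:,2]]
def rot(s): q=np.asarray(s["tool_rot"]); return R.from_quat(q,scalar_first=True)
def totool(s,target,yaw=None):
    print("shift", rot(s).inv().apply(np.asarray(target)-s["position"]).round(4))
E
python3 - <<'E'
from h import *
from plant import bot
d=pickle.load(open("c.pkl","rb"));t=d["top"];s=d["scene"]
T=lambda u,v:(245+u/4-.375,120+v/4-.375)
S=lambda u,v:(225+(u-400)/4-.375,140+v/4-.375)
print("base",ray(t,*T(105,476),.012),"barrel",ray(t,*T(85,471),.073),"rod",ray(t,*T(80,469),.09))
print("scene base",ray(s,*S(499,257),.012),"bar",ray(s,*S(487,157),.073))
P=np.array([ray(t,*T(u,v),.04) for u,v in((48,62),(220,27),(252,198),(85,230))])
print(P,P.mean(0),[np.linalg.norm(P[i]-P[i-1]) for i in range(4)])
f=[ray(t,*T(u,v),.024) for u,v in((113,58),(160,46),(188,214),(141,221))];print("floor",f)
st=bot.state();print(rot(st).as_matrix().round(3))
E
```

```text
base [ 0.4333646  -0.06882694] barrel [ 0.43354948 -0.0677755 ] rod [ 0.43380204 -0.0679989 ]
scene base [ 0.43060317 -0.07314567] bar [ 0.43549932 -0.06622094]
[[ 0.64083539 -0.04666185]
 [ 0.65582845 -0.1337978 ]
 [ 0.56773059 -0.14776948]
 [ 0.55433632 -0.0643296 ]] [ 0.60468268 -0.09813968] [np.float64(0.08828498188888156), np.float64(0.08841642645749705), np.float64(0.0891988824352977), np.float64(0.08450810477228174)]
floor [array([ 0.64632534, -0.07747776]), array([ 0.65178274, -0.10174423]), array([ 0.56378023, -0.11439786]), array([ 0.56097091, -0.0904931 ])]
[[-0.941  0.337 -0.   ]
 [ 0.337  0.941 -0.001]
 [-0.    -0.001 -1.   ]]
```

>>> send_rows(commands=[[[-0.294,-0.25,0,0,0,0,0.085],[-0.294,-0.25,0,0,0,0,0.085],[-0.294,-0.25,0,0,0,0,0.085],[-0.294,-0.25,0,0,0,0,0.085],[-0.294,-0.25,0,0,0,0,0.085],[-0.294,-0.25,0,0,0,0,0.085],[-0.294,-0.25,0,0,0,0,0.085],[-0.294,-0.25,0,0,0,0,0.085],[-0.294,-0.25,0,0,0,0,0.085],[-0.294,-0.25,0,0,0,0,0.085]]])

```text
time: 1.1
position: [0.4203, 0.3004, 0.2312]
tool_rot: [-0.0, 0.172, 0.985, -0.0]
contact_force: [-1.6, 0.8, -0.2]
width: 0.994
grasp_force: 0.0
```

```bash
python3 - <<'E'
from h import *
from plant import bot
s=bot.state();print(s["position"],s["joints"].round(2),s["time"]);totool(s,[.5,-.08,.25]);totool(s,[.4335,-.068,.2])
E
```

```text
[0.42025205 0.30043324 0.23121627] [-0.76  0.34  0.07  1.85 -0.03  0.95  0.55] 1.1
shift [-0.204  -0.3309 -0.0188]
shift [-0.1374 -0.3421  0.0312]
```

>>> send_rows(commands=[[[-0.204,-0.331,-0.02,0,0,0,0.085],[-0.204,-0.331,-0.02,0,0,0,0.085],[-0.204,-0.331,-0.02,0,0,0,0.085],[-0.204,-0.331,-0.02,0,0,0,0.085],[-0.204,-0.331,-0.02,0,0,0,0.085],[-0.204,-0.331,-0.02,0,0,0,0.085],[-0.204,-0.331,-0.02,0,0,0,0.085],[-0.204,-0.331,-0.02,0,0,0,0.085],[-0.204,-0.331,-0.02,0,0,0,0.085],[-0.204,-0.331,-0.02,0,0,0,0.085]]])

```text
time: 2.1
position: [0.5008, -0.0784, 0.2509]
tool_rot: [-0.0, 0.171, 0.985, 0.0]
contact_force: [-0.1, 1.8, -0.4]
width: 0.991
grasp_force: 0.0
```

```bash
python3 - <<'E'
from h import *
from plant import bot,eyes
import cv2
s=bot.state();print(s["position"],s["joints"].round(2),s["time"])
c=eyes.read_camera("wrist");pickle.dump(c,open("w.pkl","wb"));print(c["fx"],-c["view"][:3,:3].T@c["view"][:3,3])
cv2.imwrite("pics/w1.png",np.clip(c["color"][...,::-1]*1.4,0,255))
B=np.array([[.4335,-.068,0.014],[.605,-.098,.04]]);print(proj(c,B))
E
```

```text
[ 0.50083183 -0.07837829  0.25094862] [-0.1   0.31  0.22  1.85 -0.08  0.99  1.38] 2.1
356.59874704694124 [ 0.43852633 -0.05535864  0.39272639]
[[309.50609495  98.03858353]
 [337.50906345 262.73451806]][ WARN:0@0.746] global loadsave.cpp:1063 imwrite_ Unsupported depth image for selected encoder is fallbacked to CV_8U.
```

View pics/w1.png

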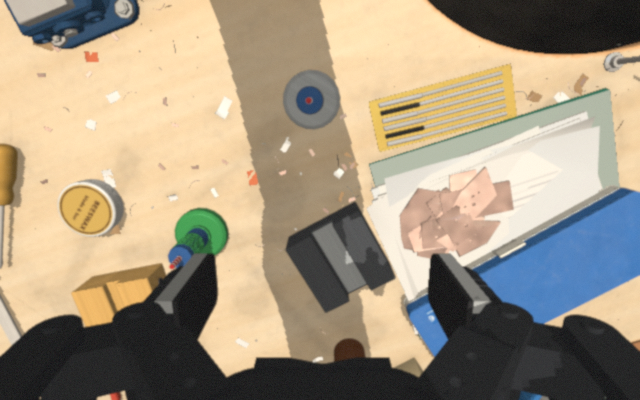

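The wrist view shows the gauge's base at (311,99) with the barrel top at (309,100). The block's top corners are at about (287,237), (355,204), (394,284) and (327,311), with the groove running from about (321,222) to (358,296).

```bash
python3 - <<'E'
from h import *
from plant import bot
import cv2
c=pickle.load(open("w.pkl","rb"))
print("base",ray(c,311,99,.012),"barrel",ray(c,309,100,.073))
P=np.array([ray(c,u,v,.04) for u,v in((287,237),(355,204),(394,284),(327,311))])
print(P,P.mean(0),[np.linalg.norm(P[i]-P[i-1]).round(4) for i in range(4)])
totool(bot.state(),[.4335,-.0685,.12]);totool(bot.state(),[.4335,-.0685,.036])
# overlay of block model at mean pose, for checking
I=np.clip(c["color"][...,::-1].astype(float)*1.8,0,255).astype(np.uint8)
I=cv2.resize(I[70:330,240:420],None,fx=3,fy=3,interpolation=cv2.INTER_CUBIC)[:,:540]
m=np.array([.6045,-.098]);a=np.deg2rad(9);r=np.array([[np.cos(a),-np.sin(a)],[np.sin(a),np.cos(a)]])
def L(q,z,col):
    w=np.c_[q@r.T+m,np.full(len(q),z)];k=((proj(c,w)-[240,70])*3+1).round().astype(int);cv2.polylines(I,[k],False,col,1)
h=.045;sq=np.array([[h,h],[-h,h],[-h,-h],[h,-h],[h,h]])
L(sq,.04,(0,255,0));
for y in(-.013,.013):L(np.array([[-h,y],[h,y]]),.04,(0,0,255));L(np.array([[-h,y],[h,y]]),.024,(255,255,0))
th=np.linspace(0,6.3,60);ci=np.c_[np.cos(th),np.sin(th)]
m=np.array([.4335,-.0685]);L(ci*.03,.014,(0,255,0));L(ci*.012,.073,(0,0,255))
cv2.imwrite("pics/ov.png",I[:600] if 0 else cv2.resize(I,None,fx=.76,fy=.76))
E
```

```text
base [ 0.4348856  -0.06694924] barrel [ 0.43566815 -0.06700821]
[[ 0.55881891 -0.13865331]
 [ 0.54844147 -0.05938741]
 [ 0.65010809 -0.04781262]
 [ 0.65720207 -0.12854084]] [ 0.60364264 -0.09359854] [np.float64(0.0989), np.float64(0.0799), np.float64(0.1023), np.float64(0.081)]
shift [ 0.0661 -0.0142  0.131 ]
shift [ 0.066  -0.0143  0.215 ]
```

View pics/ov.png

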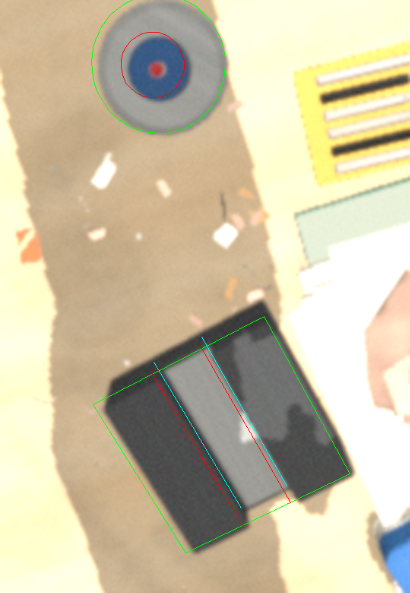

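The overlay fits within about 4 mm. The gauge is at (0.435,-0.0675) and the block centre is near (0.604,-0.096). Next I descend and grip.

>>> send_rows(commands=[[[0.04,-0.008,0.0,0,0,0,0.085],[0.065,-0.013,0.03,0,0,0,0.085],[0.065,-0.013,0.07,0,0,0,0.085],[0.065,-0.013,0.11,0,0,0,0.085],[0.065,-0.013,0.15,0,0,0,0.085],[0.065,-0.013,0.18,0,0,0,0.085],[0.065,-0.013,0.2,0,0,0,0.085],[0.065,-0.013,0.21,0,0,0,0.085],[0.065,-0.013,0.215,0,0,0,0.085],[0.065,-0.013,0.215,0,0,0,0.085]]])

```text
time: 3.15
position: [0.4351, -0.0688, 0.0364]
tool_rot: [-0.0, 0.17, 0.985, 0.0]
contact_force: [1.0, 0.3, 0.4]
width: 0.989
grasp_force: 0.0
```

>>> send_rows(commands=[[[0,0,0,0,0,0,0.015],[0,0,0,0,0,0,0.015],[0,0,0,0,0,0,0.015],[0,0,0,0,0,0,0.015],[0,0,0,0,0,0,0.015],[0,0,0,0,0,0,0.015],[0,0,0,0,0,0,0.015],[0,0,0,0,0,0,0.015]]], force=60)

```text
time: 3.95
position: [0.4353, -0.0696, 0.0365]
tool_rot: [0.0, 0.171, 0.985, 0.0]
contact_force: [0.6, 1.5, 5.4]
width: 0.266
grasp_force: 59.0
```

>>> send_rows(commands=[[[0,0,-0.02,0,0,0,0.015],[0,0,-0.05,0,0,0,0.015],[0,0,-0.09,0,0,0,0.015],[-0.03,0.006,-0.11,0,0,0,0.015],[-0.07,0.013,-0.11,0,0,0,0.015],[-0.11,0.021,-0.11,0,0,0,0.015],[-0.14,0.027,-0.11,0,0,0,0.015],[-0.16,0.031,-0.11,0,0,0,0.015],[-0.168,0.032,-0.11,0,0,0,0.015],[-0.168,0.032,-0.11,0,0,0,0.015]]])

```text
time: 4.95
position: [0.6036, -0.0965, 0.1453]
tool_rot: [-0.001, 0.171, 0.985, -0.0]
contact_force: [-0.9, 0.3, -3.7]
width: 0.265
grasp_force: 59.5
```

```bash
python3 - <<'E'
from h import *
from plant import bot,eyes
import cv2
s=bot.state();print(s["position"],s["time"])
w=eyes.read_camera("wrist");sc=eyes.read_camera("scene");pickle.dump((w,sc),open("w2.pkl","wb"))
p=s["position"]
print(proj(w,[[.604,-.096,.04],[p[0],p[1],.11]]),proj(sc,[[.604,-.096,.04],[p[0],p[1],.11]]))
A=cv2.resize(sc["color"][90:240,240:440],(800,600),interpolation=cv2.INTER_CUBIC)
cv2.imwrite("pics/s2.png",np.clip(A[...,::-1]*1.5,0,255).astype(np.uint8))
cv2.imwrite("pics/w2.png",np.clip(w["color"][...,::-1]*1.5,0,255).astype(np.uint8))
E
```

```text
[ 0.60362498 -0.09645004  0.14527152] 4.95
[[322.68915844 194.98968946]
 [321.45830291 229.04415275]] [[315.41861957 163.62701952]
 [315.92117752 137.65112792]]
```

View pics/w2.png

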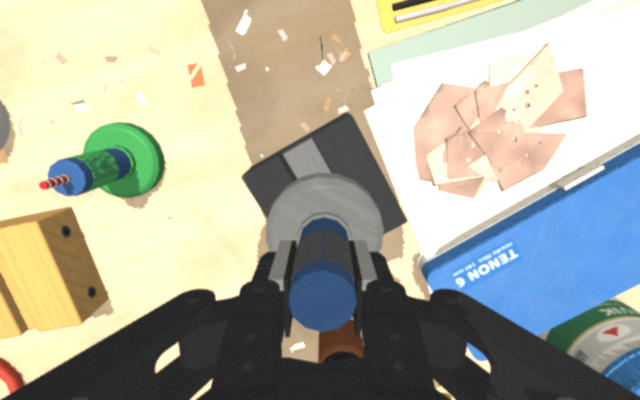

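View pics/s2.png

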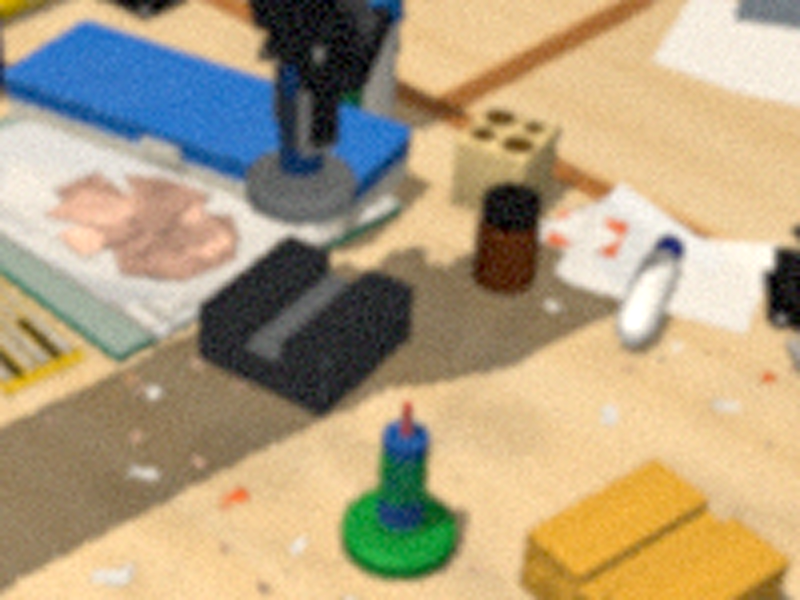

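The gauge hangs upright over the block. In the wrist image the block's top corners are at (348,113), (243,178) and (407,218), and the groove mouth spans about (283,155) to (309,140). In the scene image the base is at full pixel (315,136), where I expected it.

```bash
python3 - <<'E'
from h import *
import cv2
w,sc=pickle.load(open("w2.pkl","rb"))
for u,v in((348,113),(243,178),(407,218)): print(ray(w,u,v,.04))
print("floor",ray(w,283,155,.024),ray(w,309,140,.04))
S=lambda u,v:(240+u/4-.375,90+v/4-.375)
for u,v in((290,240),(205,318),(322,382),(410,292)):print("scene",ray(sc,*S(u,v),.04))
for u,v in((247,348),(285,357),(350,280)):print("scene fl",ray(sc,*S(u,v),.024))
out=[]
I=np.clip(w["color"][...,::-1]*1.8,0,255).astype(np.uint8)[90:290,220:420];I=cv2.resize(I,None,fx=3,fy=3,interpolation=cv2.INTER_CUBIC)
a=np.deg2rad(9);r=np.array([[np.cos(a),-np.sin(a)],[np.sin(a),np.cos(a)]]);m=np.array([.604,-.096])
h=.045
def L(q,z,col):
    k=((proj(w,np.c_[np.array(q)@r.T+m,np.full(len(q),z)])-[220,90])*3+1).round().astype(int);cv2.polylines(I,[k],False,col,1)
L([[h,h],[-h,h],[-h,-h],[h,-h],[h,h]],.04,(0,255,0))
for y in(-.013,.013):L([[-h,y],[h,y]],.04,(0,0,255));L([[-h,y],[h,y]],.024,(255,255,0))
cv2.imwrite("pics/ov2.png",I)
E
```

```text
[ 0.55583658 -0.06060858]
[ 0.57323762 -0.1449641 ]
[ 0.64112051 -0.04390475]
floor [ 0.56923536 -0.11482024] [ 0.56392893 -0.09165257]
scene [ 0.63717926 -0.05176489]
scene [ 0.5503093 -0.0725908]
scene [ 0.55765327 -0.15655783]
scene [ 0.65052519 -0.13537691]
scene fl [ 0.56243756 -0.0934843 ]
scene fl [ 0.57215569 -0.11391563]
scene fl [ 0.65022416 -0.08912584]
```

View pics/ov2.png

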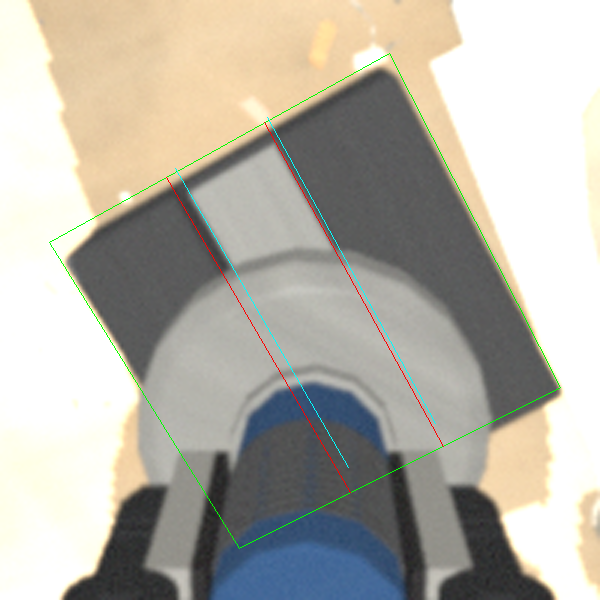

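All three cameras put the groove's mid-line at y = -0.0965 for x = 0.604, and the gauge is there now. I'll lower it, then press in small steps.

>>> send_rows(commands=[[[0,0,0.02,0,0,0,0.015],[0,0,0.04,0,0,0,0.015],[0,0,0.05,0,0,0,0.015],[0,0,0.056,0,0,0,0.015],[0,0,0.06,0,0,0,0.015],[0,0,0.062,0,0,0,0.015],[0,0,0.064,0,0,0,0.015],[0,0,0.066,0,0,0,0.015],[0,0,0.067,0,0,0,0.015],[0,0,0.067,0,0,0,0.015]]])

```text
time: 6.05
position: [0.6041, -0.0962, 0.0794]
tool_rot: [0.0, 0.171, 0.985, 0.0]
contact_force: [0.3, 0.3, -3.0]
width: 0.268
grasp_force: 59.5
```

>>> send_rows(commands=[[[0,0,0.001,0,0,0,0.015],[0,0,0.002,0,0,0,0.015],[0,0,0.002,0,0,0,0.015]]])

```text
time: 6.35
position: [0.604, -0.0962, 0.0772]
tool_rot: [0.0, 0.171, 0.985, -0.0]
contact_force: [0.1, 1.1, -2.9]
width: 0.262
grasp_force: 59.5
```

>>> send_rows(commands=[[[0,0,0.001,0,0,0,0.015],[0,0,0.001,0,0,0,0.015]]])

```text
time: 6.55
position: [0.6041, -0.0962, 0.0766]
tool_rot: [0.0, 0.171, 0.985, 0.0]
contact_force: [0.2, 0.4, 1.2]
width: 0.266
grasp_force: 59.6
```

>>> send_rows(commands=[[[0,0,0.001,0,0,0,0.015],[0,0,0.001,0,0,0,0.015]]])

```text
time: 6.75
position: [0.6043, -0.0961, 0.0765]
tool_rot: [0.001, 0.171, 0.985, 0.0]
contact_force: [-2.8, 1.6, 11.4]
width: 0.268
grasp_force: 60.4
```

>>> send_rows(commands=[[[0,0,0.0002,0,0,0,0.015],[0,0,0.0002,0,0,0,0.015],[0,0,0.0002,0,0,0,0.015],[0,0,0.0002,0,0,0,0.015],[0,0,0.0002,0,0,0,0.015],[0,0,0.0002,0,0,0,0.015],[0,0,0.0002,0,0,0,0.015],[0,0,0.0002,0,0,0,0.015],[0,0,0.0002,0,0,0,0.015],[0,0,0.0002,0,0,0,0.015]]])

```text
time: 7.75
position: [0.6043, -0.0961, 0.0765]
tool_rot: [0.001, 0.171, 0.985, 0.0]
contact_force: [-2.5, 2.0, 13.7]
width: 0.261
grasp_force: 60.4
```

>>> send_rows(commands=[[[0,0,-0.001,0,0,0,0.015],[0,0,-0.0015,0,0,0,0.015],[0,0,-0.0015,0,0,0,0.03],[0,0,-0.0015,0,0,0,0.04],[0,0,-0.0015,0,0,0,0.06],[0,0,-0.0015,0,0,0,0.08],[0,0,-0.0015,0,0,0,0.08],[0,0,-0.0015,0,0,0,0.08],[0,0,-0.0015,0,0,0,0.08]]])

```text
time: 8.65
position: [0.6039, -0.0962, 0.0766]
tool_rot: [0.0, 0.171, 0.985, -0.0]
contact_force: [-0.1, 1.1, 0.5]
width: 0.938
grasp_force: 0.0
```

>>> send_rows(commands=[[[0,0,-0.01,0,0,0,0.08],[0,0,-0.04,0,0,0,0.08],[0,0,-0.08,0,0,0,0.08],[0,0,-0.12,0,0,0,0.08],[0,0,-0.13,0,0,0,0.08],[0.05,0,-0.13,0,0,0,0.08],[0.08,0,-0.13,0,0,0,0.08],[0.08,0,-0.13,0,0,0,0.08]]])

```text
time: 9.45
position: [0.5248, -0.0679, 0.207]
tool_rot: [-0.001, 0.171, 0.985, 0.0]
contact_force: [1.0, -0.1, -0.1]
width: 0.935
grasp_force: 0.0
```

```bash
python3 - <<'E'
from h import *
from plant import bot,eyes
import cv2
sc=eyes.read_camera("scene");w=eyes.read_camera("wrist")
A=cv2.resize(sc["color"][110:210,265:365],(400,400),interpolation=cv2.INTER_CUBIC)
B=cv2.resize(w["color"][0:400,120:520],(400,400))
cv2.imwrite("pics/end.png",np.clip(np.hstack([A,B])[...,::-1]*1.5,0,255).astype(np.uint8))
print(proj(sc,[.604,-.0962,.04]),proj(w,[.604,-.0962,.054]),bot.state()["time"])
E
```

```text
[[315.48107833 163.66547264]] [[321.78787915 267.64990489]] 9.55
```

View pics/end.png

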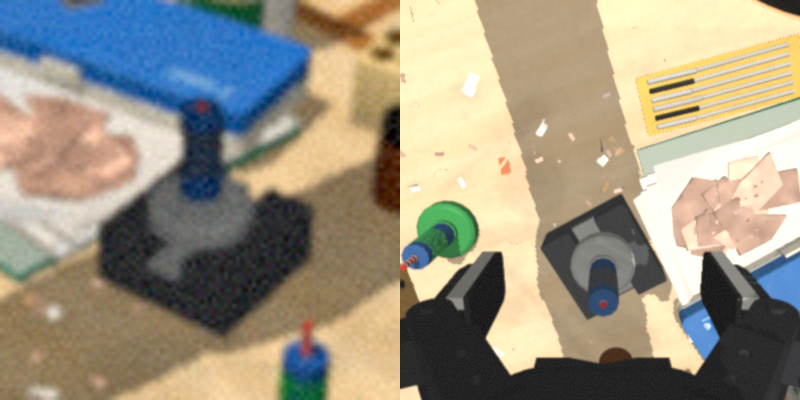

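The gauge stands upright and free in the middle of the dark block. Its base sits on the groove line at wrist crop (602,262), and the rod is sunk to a short stub, so the probe is down in the groove.

```bash
python3 -c "
from plant import bot
print(bot.close_job())"
```

```text
the job is handed in; nothing more can be done
None
```

I set the blue gauge on the middle of the dark steel block, pushed it down for a second with about 14 N at the wrist, let go and handed the job in at about 9.6 s; the last pictures show it upright with the rod sunk, as it should be with the probe in the groove, though I had no direct probe reading and no verdict came back.

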